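# Load two T-slot clamps in a welding fixture

## Robot

A 7-joint arm with a two-finger parallel gripper is mounted at the origin on the work surface. World frame = base frame: x ahead of the robot, y to its left, z up, the work surface at z = 0. Lengths are in m, angles in rad, forces in N, time in s.
With the tool pointing down it reaches from about 0.425 to 0.925 m from the base axis. Payload 6.8 kg.
Tool frame: the origin (TCP) lies midway between the tips of the shut fingers; the grasp point (between the pads) lies 19 mm behind it (r.grip_depth is the distance from the TCP to the grasp point, in m); z points along the fingers, y is the line along which they close (so a half turn about z gives the same grasp; the last joint's range is limited). The gripper opens to 85 mm and grips with 20 to 120 N. Pads are 22 mm wide; open, the fingers measure 114 mm over their backs; the gripper's body (76 mm by 85 mm) begins 54 mm behind the grasp point. The pads swing forward as they close: fully open they stand 13 mm farther back than shut.
Start: joints at [1.161, 0.477, 0.022, 1.555, -0.011, 1.109, -0.083], TCP at [0.201, -0.645, 0.201] pointing down, gripper open.
Joint ranges: [-2.96, 2.96], [-0.34, 2.1], [-1.41, 1.46], [0.24, 2.44], [-1.37, 4.51], [0.17, 1.92], [-2.96, 2.96]. Speed limits (rad/s): [2.39, 2.39, 3.14, 3.14, 3.14, 3.14, 3.14].

## Interface

Orientations are given as a rotation vector (axis times angle).
In Python, from bench import telemetry, grab_frame, calibration, order, silhouettes, r gives the robot as it stands.
- The arm moves only by the tool apply_moves, never from a script. Its argument "moves" is a list of rows, each a list of 7 numbers: the turn, a rotation vector about the tool's x, y, z scaled (see below), then the shift along the tool's x, y, z scaled (see below), then the opening, from -1 (shut) to 1 (fully open). A call has exactly 8 rows; each row shifts and turns the commanded pose from where the row before left it, along the tool's axes as they then stand; what a row does not reach is not made up. The controller multiplies each number of a shift by 1000 mm and each number of a turn by 6 degrees. A row lasts 1/12 s, in which the tool goes at most 41.7 mm and 7.16 degrees, less where a joint would pass 70% of its speed; a pose out of reach is approached as far as the arm can. A call with a number of a shift or a turn outside -1 to 1 is refused whole. A call with a gripper value outside its range is refused whole. The fingers move at their own pace and stop on an object; "grip_force" is the grip in N (left out, the last holds). Time passes only in rows, so rows that do not move let the fingers close, or fill a call up. It gives the time, the measured TCP pose, the force, the opening and the grip force at its end, in the units of the state.
- telemetry.get_obs(): the state, without advancing time (a new reading comes with each control period).
- grab_frame(name): name is "scene" or "top"; returns the picture (480x640x3 uint8, blue, green, red); there is no depth.
- calibration(name): a dict with "fx", "fy", "cx", "cy" (pixels), "world_from_camera" (4x4, takes a point from camera to world coordinates). Camera axes: x right, y down, z forward; pixel columns grow to the right and rows downward; lengths in m; the calibration is good to about 2 mm. A picture is of the moment at which its call begins. calibration takes no time and is no camera call.
- order.hand_in(): hands the job in; it is judged then, once.
Trained networks look in the newest picture that a camera, given by its name, has taken for a name from the list of things; names that differ only in an ending like _2 or _b are one class to them, and where a whole thing is asked for, a point or a joint stands for the part that bears it (a point fixed in the world has none). Each returns a list of dicts, best first, with "p" (0 to 1); they miss things now and then, are a little off and sometimes report something else, mostly with a low value. They report only what shows in the picture. A call takes as long as a camera call. They do not tell look-alikes from the thing itself.
- silhouettes(thing, camera): "mask" (480x640 bool, what is visible of it) and "extent" ([centre column, centre row, width, height] in pixels, round what is visible of it).
The state is a dict: "clock": time; "joints": joint angles; "qvel": joint speeds; "tau": joint torques, N m; "tcp_pos": TCP position; "orientation": TCP orientation; "contact_force": force on the tool from outside, world axes, zero at the start; "moment": the same for the moment, N m; "grip_width": finger opening in m; "gripper_force": force on a finger pad.
Only numpy, scipy, OpenCV 4.12 (cv2) and the standard library are available. Lean on these libraries where they do the work, as an engineer would, in place of code of your own. Each camera call takes 0.05 s, during which the arm holds its last target. There are 200 camera calls.

## Task

Load both T-slot clamps in the welding fixture, each standing upright with its foot under the slot lips and slid right up to the closed far end of its leg of the slot: the clamp with the round knob goes to the leg that ends at the round tube, the clamp with the flat wing head to the leg that ends at the square tube. One clamp already sits in the slot near the entry and must go to its place before the other can pass; feet go in only through the open mouth that faces the robot. Do not push the can, the hammer, the brush or the steel offcut out of place, and let go of both clamps when done.

Things in the scene. Friction and masses are not known exactly. Their poses are not given: they have to be found in the camera images.
- fixture: Grey steel T-slot plate fixed to the table, 25 mm thick, x from -85 to 107 mm, y from -112 to 112 mm. Origin: on the table top, where entry and cross slots meet; x runs along the entry slot away from its mouth, z up. The table is the slot floor. Channel 50 mm wide, 17 mm high; above it lips (17 to 25 mm up) leave a slot 20 mm wide, so a foot cannot be lifted out or dropped in.
- mouth (a point): Middle of the entry slot's open mouth, at table height; fixture x = -85, y = 0 mm. From here the entry slot runs straight to the fixture's origin. There the cross slot goes both ways along y, from -70 to +70 mm at x = 0, with square corners.
- left_end (a point): Where the centre of a foot stands when fully home in the left leg: fixture x = 76, y = 70 mm, at table height. The leg runs along x from the cross slot's end (x = 0, y = 70) and is closed at the far end.
- right_end (a point): The same for the right leg: fixture x = 76, y = -70 mm.
- block_top (a point): Top centre of a fixed block 24 x 36 mm (x, y) on the plate between the two legs, 70 mm above the table; fixture x = 62, y = 0 mm.
- round_tube: Fixed upright round steel tube, 46 mm across, top 55 mm above the table, on a 54 x 54 x 8 mm base plate. Origin under its centre on the table; axes parallel to the fixture's. It stands behind the closed end of one leg (either one), its centre at x = 145 mm in the fixture's frame, on the leg's centre line.
- square_tube: The same with a square tube, 46 x 46 mm, behind the other leg.
- knob_clamp: Loose T-slot clamp, 74 mm tall, about 0.2 kg: round steel foot 42 mm across and 12 mm thick, steel stud 12 mm across up to 44 mm, and on top a black plastic head, a round knob 32 mm across from 44 to 74 mm. Origin: centre of the foot's underside; z up. It starts either in the entry slot or on the open table to one side.
- wing_clamp: Loose T-slot clamp, 74 mm tall, about 0.2 kg: round steel foot 42 mm across and 12 mm thick, steel stud 12 mm across up to 44 mm, and on top a black plastic head, a flat wing 46 mm long (along its x), 14 mm thick (along its y), from 44 to 74 mm. Origin: centre of the foot's underside; z up. It starts where the other clamp does not.
- can: Bystander: upright metal can, 60 mm across, 80 mm high, origin under its centre. On the open table, on the side without a clamp.
- hammer: Bystander: hammer 260 mm long lying along its x, less than 40 mm high, beyond the left of the fixture.
- brush: Bystander: brush 220 mm long lying along its x, less than 40 mm high, beyond the right of the fixture.
- offcut: Bystander: square steel offcut 30 x 60 x 30 mm (x, y, z), origin under its centre, on the table in front of the fixture, left of the mouth.
There are look-alikes about, which are no part of the job. Leave any blue, brown or purple look-alike of the wing_clamp alone.

How it is judged:
At the end, for the whole second after the job is handed in: The knob clamp is at the closed end of the leg that ends at the round tube and the wing clamp at that of the square tube: each within 8 mm of 70 mm short of its tube's centre (fully home is 69 mm) and within 8 mm sideways, foot on the table (under 6 mm), upright within 0.12 rad, at rest (x of knob_clamp in the frame of round_tube between -0.078 and -0.062 m and y of knob_clamp in the frame of round_tube between -0.008 and 0.008 m and height (world z) of each of knob_clamp, wing_clamp below 0.006 m and angle between each of knob_clamp, wing_clamp's own z axis and vertical below 0.12 rad and linear speed of each of knob_clamp, wing_clamp below 0.02 m/s and x of wing_clamp in the frame of square_tube between -0.078 and -0.062 m and y of wing_clamp in the frame of square_tube between -0.008 and 0.008 m); the robot touches nothing.
It fails at once if the metal can is moved by more than 25 mm (distance of can from where it was at the start of the episode above 0.025 m).
It fails at once if the hammer is moved by more than 25 mm (distance of hammer from where it was at the start of the episode above 0.025 m).
It fails at once if the brush is moved by more than 25 mm (distance of brush from where it was at the start of the episode above 0.025 m).
It fails at once if the steel offcut is moved by more than 25 mm (distance of offcut from where it was at the start of the episode above 0.025 m).
It fails at once if the metal can is tipped over (angle between can's own z axis and vertical above 0.5 rad).
It also fails if it takes over 64 s, if anything falls off the work surface, if the arm or the gripper's body presses on something with over 40 N, if the wrist force passes 120 N, or if a joint passes its speed limit or range.

## Working session

There is one attempt and no reset: what is moved stays moved. The work goes in short steps, Python scripts to look and compute and a tool call to move; the robot and the scene stay as the last step left them, time stands still between calls to the robot, and variables do not carry over. Pictures are saved under pics/ and viewed, at most 10 in all, crops included, and the job is handed in when it is done.

Besides the shell and the picture viewer there is one more tool, called after "Emit:" in YAML: its name, and indented under it one key for each argument. apply_moves: Moves the arm, as the interface text tells. Its arguments: {"type":"object","properties":{"moves":{"type":"array"},"grip_force":{"type":"number"}},"required":["moves"]}

```bash
ls; mkdir -p pics
python3 - <<'E'
from bench import telemetry, grab_frame, calibration, order, silhouettes, r
import cv2, numpy as np
np.set_printoptions(precision=4,suppress=True)
for n in ("scene","top"):
    im=grab_frame(n); cv2.imwrite(f"pics/{n}0.png",im)
    c=calibration(n); print(n,c["fx"],c["fy"],c["cx"],c["cy"]); print(np.array(c["world_from_camera"]))
o=telemetry.get_obs(); print(o["clock"],o["tcp_pos"],o["orientation"],o["grip_width"],o["contact_force"])
E
```

```text
pics
scene 599.2779902849311 599.2779902849311 316.86462770838494 235.3810321573058
[[-0.5093  0.7299 -0.4559  1.1108]
 [ 0.8605  0.4371 -0.2616  0.2736]
 [ 0.0084 -0.5255 -0.8507  1.0429]
 [ 0.      0.      0.      1.    ]]
top 565.225385589055 565.225385589055 320.9038474551257 236.17810155138451
[[-0.0083 -0.9895  0.1441  0.3622]
 [-1.      0.0084  0.0004 -0.0444]
 [-0.0016 -0.1441 -0.9896  1.4451]
 [ 0.      0.      0.      1.    ]]
0.1 [ 0.2004 -0.6439  0.2005] [-3.1043 -0.4721  0.0006] 0.08550175408522626 [0.4136 0.5685 0.1227]
```

View pics/top0.png

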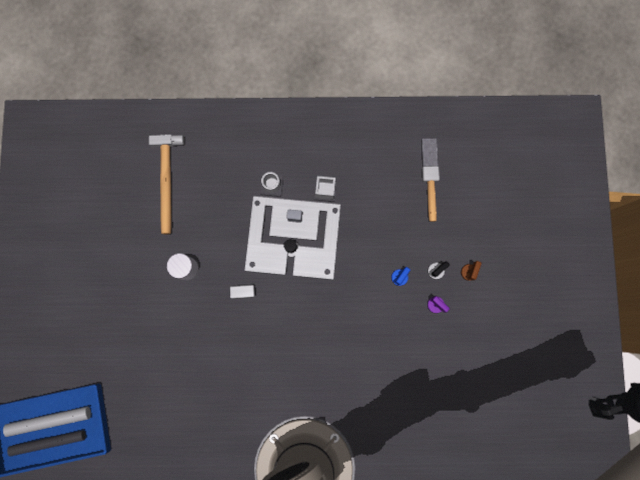

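View pics/scene0.png

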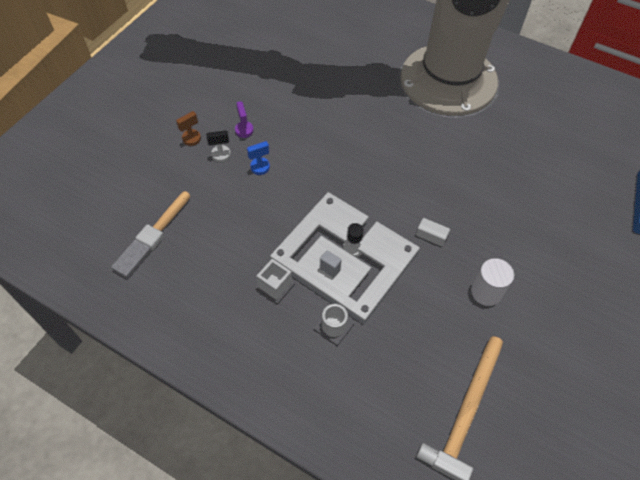

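The top view shows the knob clamp in the entry slot (291,246), the round tube at (270,181) behind the left leg, and the square tube at (326,186) behind the right leg. The offcut is at (242,292), the can at (180,266), the hammer at (166,185) and the brush at (431,180).

Candidates for the wing clamp are black with a steel foot (438,270), blue (401,276), brown (471,271) and purple (437,304). By the description I choose the black one with the steel foot, and I'll check it in a crop.

```bash
cat > fit.py <<'E'
from bench import telemetry, grab_frame, calibration, order, silhouettes, r
import cv2, numpy as np
from scipy.optimize import minimize
np.set_printoptions(precision=4,suppress=True)
S=4
def proj(n,P):
    c=calibration(n); T=np.linalg.inv(np.array(c["world_from_camera"])); q=P@T[:3,:3].T+T[:3,3]
    return np.c_[c["fx"]*q[:,0]/q[:,2]+c["cx"], c["fy"]*q[:,1]/q[:,2]+c["cy"]]
def box(x,y,z0,z1): return np.array([[a,b,c] for a in(-x/2,x/2) for b in(-y/2,y/2) for c in(z0,z1)])
def cyl(d,z0,z1):
    t=np.linspace(0,2*np.pi,24,endpoint=False); return np.vstack([np.c_[d/2*np.cos(t),d/2*np.sin(t),0*t+z] for z in(z0,z1)])
M={"fixture":[box(.192,.224,0,.025)+[.011,0,0]],
 "wing_clamp":[cyl(.042,0,.012),cyl(.012,.012,.044),box(.046,.014,.044,.074)],
 "wing_head":[box(.046,.014,.044,.074)],
 "knob_clamp":[cyl(.032,.044,.074)],
 "round_tube":[box(.054,.054,0,.008),cyl(.046,0,.055)],"square_tube":[box(.054,.054,0,.008),box(.046,.046,0,.055)]}
def place(P,p):
    c,s=np.cos(p[2]),np.sin(p[2]); return P@np.array([[c,s,0],[-s,c,0],[0,0,1]])+[p[0],p[1],0]
def render(parts,p,n):
    im=np.zeros((480*S,640*S),np.uint8)
    for P in parts:
        q=(proj(n,place(P,p))+.5)*S-.5
        cv2.fillConvexPoly(im,cv2.convexHull(np.round(q*16).astype(np.int32)),1,shift=4)
    return im
def fit(parts,masks,p0,step=(.01,.01,.15)):
    big={n:cv2.resize(m.astype(np.uint8)*255,None,fx=S,fy=S,interpolation=cv2.INTER_LINEAR)>127 for n,m in masks.items()}
    def cost(p):
        t=0
        for n,m in big.items():
            a=render(parts,p,n)>0; t+=1-(a&m).sum()/max(1,(a|m).sum())
        return t/len(big)
    p0=np.array(p0,float); s=np.vstack([p0]+[p0+np.eye(3)[i]*step[i] for i in range(3)])
    o=minimize(cost,p0,method="Nelder-Mead",options=dict(initial_simplex=s,xatol=1e-4,fatol=1e-4,maxiter=150)); return o.x,o.fun
def pix2w(n,uv,z):
    c=calibration(n); T=np.array(c["world_from_camera"]); d=T[:3,:3]@[(uv[0]-c["cx"])/c["fx"],(uv[1]-c["cy"])/c["fy"],1]
    return T[:3,3]+d*(z-T[2,3])/d[2]
E
python3 - <<'E'
from fit import *
im={n:grab_frame(n) for n in("scene","top")}
for t in("fixture","round_tube","square_tube","wing_clamp","knob_clamp"):
    for n in("scene","top"):
        for d in silhouettes(t,n):
            m=d["mask"]; print(t,n,round(d["p"],2),np.round(d["extent"],1), cv2.mean(im[n],m.astype(np.uint8))[:3], m.sum())
            np.save(f"m_{t}_{n}_{int(d['extent'][0])}.npy",m)
a=im["top"][225:325,380:500]; b=im["scene"][90:190,160:280]
c=im["top"][165:290,235:360]; 
cv2.imwrite("pics/crop1.png",np.hstack([cv2.resize(x,(390,390),interpolation=cv2.INTER_CUBIC) for x in(a,c)]))
E
```

```text
fixture scene 0.95 [344.9 260.4 145.5 135.6] (172.7684186627313, 171.53184243387446, 171.23203541832217) 8809
fixture top 0.61 [290.4 237.6  95.8  80.3] (198.31095596133193, 193.4765485141425, 195.76100966702472) 5586
fixture top 0.6 [429.9 180.6  20.5  84.5] (122.12715105162523, 131.63384321223708, 146.98374760994264) 1046
round_tube scene 0.88 [331.6 325.1  41.7  43.1] (114.32047477744807, 113.01285855588526, 113.04747774480711) 1011
round_tube top 0.77 [272.1 183.5  25.6  26.2] (121.91170431211499, 117.64681724845997, 119.87268993839837) 487
square_tube scene 0.6 [273.5 280.6  37.6  44.2] (117.05004549590537, 116.10555050045497, 115.86169244767972) 1099
square_tube top 0.79 [324.8 189.8  25.5  26.4] (143.65040650406505, 139.479674796748, 141.65243902439025) 492
wing_clamp scene 0.74 [187.8 130.4  26.3  34.9] (43.75371900826446, 60.34380165289256, 86.85619834710744) 605
wing_clamp scene 0.68 [258.1 158.6  22.4  32.9] (137.89945155393053, 71.10237659963437, 39.90676416819013) 547
wing_clamp scene 0.63 [219.2 146.9  20.8  31.2] (80.64046822742475, 79.56187290969899, 79.44816053511705) 598
wing_clamp scene 0.63 [242.5 120.5  18.   37.4] (118.330900243309, 54.44038929440389, 95.57177615571777) 411
wing_clamp top 0.64 [438.2 271.4  26.4  19.8] (90.67527675276753, 87.44649446494465, 89.0479704797048) 271
wing_clamp top 0.58 [438.1 302.4  23.1  19.2] (142.31620553359681, 52.98814229249012, 110.16205533596838) 253
wing_clamp top 0.56 [473.6 272.9  17.1  17.2] (32.937716262975776, 52.148788927335644, 88.17647058823529) 289
knob_clamp scene 0.67 [352.6 238.8  20.3  31.3] (71.72649572649573, 70.60683760683762, 70.64529914529915) 468
knob_clamp top 0.63 [289.3 248.3  11.4  16.7] (62.76691729323308, 59.81954887218045, 61.21052631578947) 133
```

View pics/crop1.png

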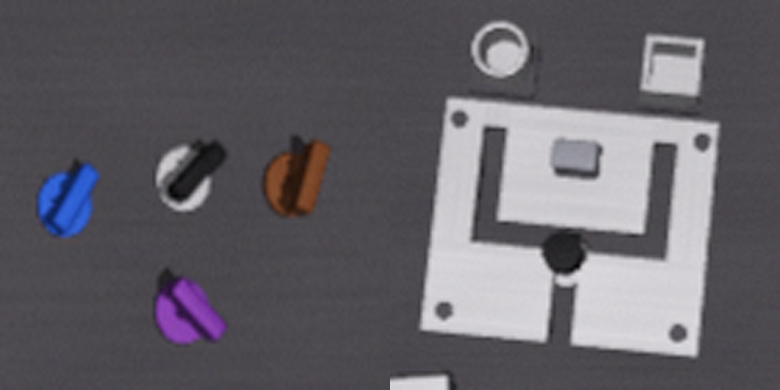

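The crop confirms the choice: at top-view (438,270) the wing is black on a bare steel foot, while the blue, brown and purple ones are coloured throughout. Next I'll get precise poses from colour masks.

```bash
cat > look.py <<'E'
from fit import *
def comp(b,uv):
    n,l,s,c=cv2.connectedComponentsWithStats(b.astype(np.uint8)); 
    i=1+np.argmin([np.min(np.hypot(*(np.argwhere(l==k)[:,::-1]-uv).T)) if s[k,4]>15 else 1e9 for k in range(1,n)]); return l==i
def hull(m):
    o=np.zeros(m.shape,np.uint8); p=np.argwhere(m)[:,::-1].astype(np.int32); cv2.fillConvexPoly(o,cv2.convexHull(p),1); return o>0
E
python3 - <<'E'
from look import *
im={n:cv2.imread(f"pics/{n}0.png") for n in("scene","top")}
g={n:im[n].max(2) for n in im}
# fixture
mt=hull(cv2.morphologyEx(comp(g["top"]>120,(262,255)).astype(np.uint8),cv2.MORPH_OPEN,np.ones((3,3)))>0)
ms=np.load("m_fixture_scene_344.npy"); 
p0=[*pix2w("top",(291,246),.06)[:2],-.07]; print("p0",p0)
for nm,mk in (("top",{"top":mt}),("both",{"top":mt,"scene":hull(ms)})):
    print("fixture",nm,fit(M["fixture"],mk,p0,(.02,.02,.1)))
for t,u in(("round_tube",(272,183)),("square_tube",(325,188))):
    mk={}
    for n in im:
        import glob; mk[n]=np.load(glob.glob(f"m_{t}_{n}_*.npy")[0])
    print(t,fit(M[t],mk,[*pix2w("top",u,.03)[:2],-.07]))
for n,us in(("top",((438,270),(291,246))),("scene",((218,138),(355,233)))):
    for u in us:
        b=g[n]<32; m=comp(b,u); print(n,u,m.sum(),np.argwhere(m).mean(0)[::-1], g[n][u[1]-8:u[1]+9:2,u[0]-10:u[0]+11:2].tolist() if 0 else "")
mw={"top":comp(g["top"]<32,(440,268)),"scene":comp(g["scene"]<32,(218,138))}
w0=[*pix2w("top",(440,268),.06)[:2],-.9]
print("wing head",fit(M["wing_head"],mw,w0))
ws={"top":np.load("m_wing_clamp_top_438.npy"),"scene":np.load("m_wing_clamp_scene_219.npy")}
print("wing all",fit(M["wing_clamp"],ws,w0))
mk={"top":comp(g["top"]<32,(291,246)),"scene":comp(g["scene"]<32,(355,233))}
for k in mk: print("knob",k,fit(M["knob_clamp"],{k:mk[k]},p0))
print("knob",fit(M["knob_clamp"],mk,p0))
for t,u,v in(("blue",(401,276),(259,155)),("brown",(471,271),(188,128)),("purple",(437,304),(243,121))):
    print(t,pix2w("top",u,.03)[:2])
E
```

```text
p0 [np.float64(0.5400305465016202), np.float64(0.030210319229229905), -0.07]
fixture top (array([ 0.558,  0.029, -0.104]), np.float64(0.02513362178671419))
fixture both (array([ 0.5579,  0.0286, -0.1061]), np.float64(0.024767050011024527))
round_tube (array([ 0.7091,  0.0832, -0.1433]), np.float64(0.0787551230645065))
square_tube (array([ 0.6942, -0.0559, -0.1183]), np.float64(0.0805600562696368))
top (438, 270) 47 [439.2979 267.8511] 
top (291, 246) 47 [439.2979 267.8511] 
scene (218, 138) 99 [217.6162 139.3232] 
scene (355, 233) 60 [354.1833 238.4167] 
wing head (array([ 0.4822, -0.3353, -0.914 ]), np.float64(0.6800833539844788))
wing all (array([ 0.4823, -0.3371, -0.97  ]), np.float64(0.5360569789296666))
knob top (array([ 0.54  ,  0.0302, -0.07  ]), np.float64(1.0))
knob scene (array([0.5398, 0.0307, 0.0077]), np.float64(0.8114230396902227))
knob (array([0.5398, 0.0307, 0.0077]), np.float64(0.9057115198451113))
blue [ 0.4658 -0.2435]
brown [ 0.4769 -0.4193]
purple [ 0.3955 -0.331 ]
```

Run:
```python
from look import *
im={n:cv2.imread(f"pics/{n}0.png") for n in("scene","top")}
g={n:im[n].max(2) for n in im}
for n,u in(("top",(439,269)),("scene",(219,144)),("top",(291,246)),("scene",(355,234))):
    print(n,u); x,y=u; print(g[n][y-14:y+16,x-14:x+15])
```

```text
top (439, 269)
[[ 81  80  79  82  80  80  80  78  81  80  81  81  81  83  78  79  80  78
   82  79  79  78  78  82  79  78  81  79  79]
 [ 80  78  82  80  79  81  78  79  82  79  80  82  79  78  79  80  82  79
   78  80  79  80  78  82  80  80  77  77  79]
 [ 78  79  74  79  76  78  78  76  79  78  79  77  79  78  76  79  77  78
   79  79  80  82  78  76  79  76  76  79  79]
 [ 77  78  78  78  77  78  80  75  78  79  78  79  80  81  80  80  80  78
   79  79  80  79  77  80  79  78  80  80  78]
 [ 78  80  78  77  80  81  79  77  79  80  78  78  80  80  81  81  79  82
   80  81  78  77  77  78  77  78  76  77  74]
 [ 79  78  78  75  77  76  79  78  77  77  79  79  77  78  78  71  69  76
   77  80  73  72  77  77  79  78  79  78  79]
 [ 76  79  76  78  77  76  74  78  76  77  76  77  77  70  65  49  37  57
   67  65  48  46  61  72  77  79  77  76  77]
 [ 76  77  76  78  76  80  80  73  82  92 110 123 115  72  43  40  37  34
   32  25  21  26  37  59  71  75  77  77  77]
 [ 77  75  75  77  77  78  83 105 137 150 171 187 160  95  67  52  34  18
   18  22  29  31  28  31  64  75  76  79  
[... 12787 characters left out ...]
102 111 108 105  93  98  90  87  88  96 101 102
  108 146 174 192 191 192 189 191 189 190 185]
 [ 68  73  95 108 106 104  99 105 105  95  99  99 100  99 101 107 106 103
  120 159 189 193 194 189 190 189 188 188 191]
 [ 82  73  88 100 100 100 105 101 105 102  96  98 100 103  99 102 104 108
  129 169 196 191 191 194 194 191 190 192 195]
 [107  84  90 101 107 102 105 104 104 106 101 104 105 101  99 103  97 131
  165 186 191 192 193 190 193 190 192 192 191]
 [146 116 100 102 105 106 104 105 100 107 102 107  98 101 101 105 113 147
  179 188 191 191 190 190 189 198 192 188 191]
 [179 159 132 113 109 101 103 104 106 100 108 102 100 104 104  98 106 125
  155 173 184 189 190 187 191 192 189 192 189]]
```

Threshold at about 55 to 62 instead. I'll fit the heads and compute the targets.

Run:
```python
from look import *
from scipy.spatial.transform import Rotation as R
im={n:cv2.imread(f"pics/{n}0.png") for n in("scene","top")}
g={n:im[n].max(2) for n in im}
def mk(n,uv,th,rad):
    y,x=np.ogrid[:480,:640]; return comp((g[n]<th)&(np.hypot(x-uv[0],y-uv[1])<rad),uv)
w0=[.482,-.336,-.94]
mw={"top":mk("top",(439,269),54,13),"scene":mk("scene",(218,138),65,16)}
print([m.sum() for m in mw.values()])
for s in (mw,{"top":mw["top"]},{"scene":mw["scene"]}): print("wing",fit(M["wing_head"],s,w0))
m2={"top":mk("top",(290,246),60,9),"scene":mk("scene",(355,234),66,13)}
for s in (m2,{"top":m2["top"]},{"scene":m2["scene"]}): print("knob",fit(M["knob_clamp"],s,[.53,.03,0]))
F=np.array([.558,.029]); a=-.105; Rf=np.array([[np.cos(a),-np.sin(a)],[np.sin(a),np.cos(a)]])
for n,p in(("mouth-",(-.13,0)),("mouth",(-.085,0)),("o",(0,0)),("l0",(0,.07)),("l1",(.076,.07)),("r0",(0,-.07)),("r1",(.076,-.07))): print(n,F+Rf@p)
o=telemetry.get_obs(); print(R.from_rotvec(o["orientation"]).as_matrix(),o["joints"])
# foot of wing: bright ring
print(o["tcp_pos"])
```

```text
[np.int64(129), np.int64(276)]
wing (array([ 0.4813, -0.3361, -0.8682]), np.float64(0.18174087973335895))
wing (array([ 0.4814, -0.3356, -0.9085]), np.float64(0.19849561220225653))
wing (array([ 0.4811, -0.3369, -0.8145]), np.float64(0.14617618586640857))
knob (array([0.5424, 0.0316, 0.0137]), np.float64(0.1810093073629499))
knob (array([ 0.5429,  0.0317, -0.0661]), np.float64(0.1402750491159136))
knob (array([ 0.5404,  0.0323, -0.0243]), np.float64(0.21132729724523214))
mouth- [0.4287 0.0426]
mouth [0.4735 0.0379]
o [0.558 0.029]
l0 [0.5653 0.0986]
l1 [0.6409 0.0906]
r0 [ 0.5507 -0.0406]
r1 [ 0.6262 -0.0486]
[[ 0.9548  0.2972  0.    ]
 [ 0.2972 -0.9548 -0.0001]
 [-0.      0.0001 -1.    ]] [ 1.1609  0.4769  0.0224  1.5554 -0.0115  1.1093 -0.0831]
[ 0.2007 -0.6445  0.2015]
```

```bash
cat > plan.py <<'E'
import sys
from bench import telemetry
import numpy as np
from scipy.spatial.transform import Rotation as R
np.set_printoptions(precision=4,suppress=True)
F=np.array([.558,.029]); A=-.105
def w(p):
    c,s=np.cos(A),np.sin(A); return F+np.array([[c,-s],[s,c]])@p
def plan(x,y,z,yaw=A):
    o=telemetry.get_obs(); m=R.from_rotvec(o["orientation"]).as_matrix()
    y0=np.arctan2(m[1,0],m[0,0]); tx=np.array([np.cos(yaw),np.sin(yaw)]); ty=np.array([np.sin(yaw),-np.cos(yaw)])
    d=np.array([x,y,z])-o["tcp_pos"]
    print("turn z units",round(np.degrees(y0-yaw)/6,3),"shift after turn",np.array([tx@d[:2],ty@d[:2],-d[2]]),"tilt",m[:2,2])
def fx():
    o=telemetry.get_obs(); c,s=np.cos(A),np.sin(A); d=np.array(o["tcp_pos"])[:2]-F
    print("tcp in fixture",np.array([[c,s],[-s,c]])@d,"z",o["tcp_pos"][2],"w",o["grip_width"],"F",o["contact_force"],"gf",o["gripper_force"],"t",o["clock"],"j",np.array(o["joints"]))
E
python3 -c "
from plan import *
plan(.542,.0315,.15);fx()"
```

```text
turn z units 3.885 shift after turn [ 0.2686 -0.7081  0.0515] tilt [ 0.     -0.0001]
tcp in fixture [-0.2848 -0.7073] z 0.20145555536291423 w 0.08521983351211357 F [-0.2008 -0.1389 -0.1171] gf 0.0 t 0.7 j [ 1.1609  0.4769  0.0224  1.5554 -0.0115  1.1093 -0.0831]
```

Emit:
apply_moves:
  moves:
    - [0,0,0.971,0,0,0,1]
    - [0,0,0.971,0,0,0,1]
    - [0,0,0.971,0,0,0,1]
    - [0,0,0.972,0,0,0,1]
    - [0,0,0,0.014,-0.037,0,1]
    - [0,0,0,0.014,-0.037,0,1]
    - [0,0,0,0.014,-0.037,0,1]
    - [0,0,0,0.014,-0.037,0,1]

```text
clock: 1.37
tcp_pos: [0.2724, -0.5016, 0.2014]
orientation: [3.137, -0.166, 0.0]
contact_force: [-0.5, -0.6, -0.5]
grip_width: 0.0854
gripper_force: 0.0
```

Emit:
apply_moves:
  moves:
    - [0,0,0,0.014,-0.037,0,1]
    - [0,0,0,0.014,-0.037,0,1]
    - [0,0,0,0.014,-0.037,0,1]
    - [0,0,0,0.014,-0.037,0,1]
    - [0,0,0,0.014,-0.037,0,1]
    - [0,0,0,0.014,-0.037,0,1]
    - [0,0,0,0.014,-0.037,0,1]
    - [0,0,0,0.014,-0.037,0,1]

```text
clock: 2.03
tcp_pos: [0.4149, -0.2188, 0.2018]
orientation: [3.137, -0.165, 0.001]
contact_force: [0.4, 0.8, -0.5]
grip_width: 0.0855
gripper_force: 0.0
```

```bash
python3 -c "
from plan import *
plan(.542,.0315,.11);fx()"
```

```text
turn z units -0.002 shift after turn [ 0.1002 -0.2623  0.0918] tilt [ 0.0008 -0.0005]
tcp in fixture [-0.1164 -0.2615] z 0.20181757884579518 w 0.08550455815074853 F [ 0.428   0.7749 -0.5225] gf 0.0 t 2.0333 j [ 0.4883  0.143  -0.1494  2.0222  0.0258  0.9772 -1.3501]
```

Emit:
apply_moves:
  moves:
    - [0,0,0,0.0125,-0.0328,0.0115,1]
    - [0,0,0,0.0125,-0.0328,0.0115,1]
    - [0,0,0,0.0125,-0.0328,0.0115,1]
    - [0,0,0,0.0125,-0.0328,0.0115,1]
    - [0,0,0,0.0125,-0.0328,0.0115,1]
    - [0,0,0,0.0125,-0.0328,0.0115,1]
    - [0,0,0,0.0125,-0.0328,0.0115,1]
    - [0,0,0,0.0125,-0.0328,0.0115,1]

```text
clock: 2.7
tcp_pos: [0.542, 0.0314, 0.1091]
orientation: [3.137, -0.165, 0.001]
contact_force: [0.4, -0.3, 0.5]
grip_width: 0.0854
gripper_force: 0.0
```

```bash
python3 -c "
from plan import *
plan(.542,.0315,.038);fx()
from fit import *
import cv2
a=grab_frame('scene')[160:320,260:440]; b=grab_frame('top')[165:290,235:360]
cv2.imwrite('pics/pre.png',np.hstack([cv2.resize(a,(440,391)),cv2.resize(b,(360,391))]))"
```

```text
turn z units -0.003 shift after turn [-0.     -0.0001  0.0711] tilt [ 0.0007 -0.    ]
tcp in fixture [-0.0161  0.0007] z 0.10907213663212478 w 0.0854204596625489 F [ 0.4413 -0.3064  0.4899] gf 0.0 t 2.7 j [ 0.0587  0.3883 -0.2859  1.9437  0.1457  0.8285 -1.9819]
```

View pics/pre.png

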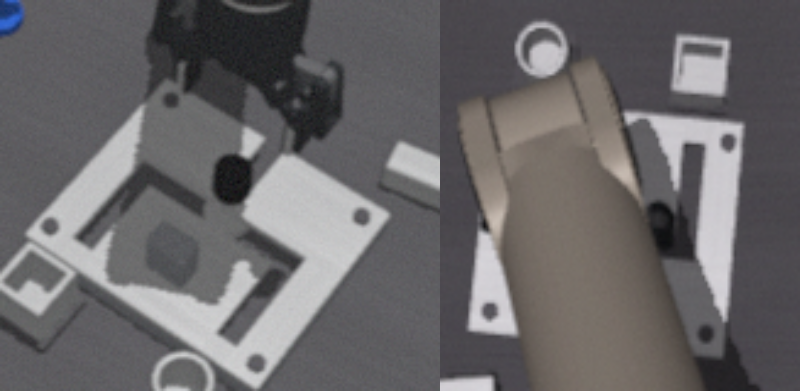

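The scene crop shows the open fingers on either side of the knob (crop 232,180, which is scene (355,234)). The tool is centred, so I'll go down and close.

Emit:
apply_moves:
  moves:
    - [0,0,0,0,0,0.024,1]
    - [0,0,0,0,0,0.024,1]
    - [0,0,0,0,0,0.015,1]
    - [0,0,0,0,0,0.008,1]
    - [0,0,0,0,0,0,-0.6]
    - [0,0,0,0,0,0,-0.6]
    - [0,0,0,0,0,0,-0.6]
    - [0,0,0,0,0,0,-0.6]
  grip_force: 50

```text
clock: 3.47
tcp_pos: [0.5423, 0.0298, 0.0397]
orientation: [-3.137, 0.165, -0.004]
contact_force: [0.2, 0.4, -0.7]
grip_width: 0.0389
gripper_force: 0.0
```

```bash
python3 -c "
from plan import *
plan(*w((0,0)),.040);fx()"
```

```text
turn z units -0.004 shift after turn [ 0.0157 -0.0008 -0.0003] tilt [0.0023 0.0002]
tcp in fixture [-0.0157 -0.0008] z 0.039657991299000946 w 0.03886302456823302 F [ 0.2172  0.3705 -0.6618] gf 0.0 t 3.4667 j [ 0.0381  0.4884 -0.2612  1.9888  0.1931  0.6854 -2.0199]
```

Emit:
apply_moves:
  moves:
    - [0,0,0,0,0,0,-0.8]
    - [0,0,0,0,0,0,-0.8]
    - [0,0,0,0,0,0,-0.8]
    - [0,0,0,0,0,-0.002,-0.8]
    - [0,0,0,0.004,0,0,-0.8]
    - [0,0,0,0.004,0,0,-0.8]
    - [0,0,0,0.004,0,0,-0.8]
    - [0,0,0,0.004,0,0,-0.8]

```text
clock: 4.13
tcp_pos: [0.5576, 0.0281, 0.0403]
orientation: [3.137, -0.165, -0.0]
contact_force: [0.2, -0.4, -3.0]
grip_width: 0.0287
gripper_force: 49.4
```

```bash
python3 -c "
from plan import *
plan(*w((0,0)),.040);fx()"
```

```text
turn z units -0.002 shift after turn [ 0.0003 -0.0009  0.0003] tilt [-0.0001 -0.    ]
tcp in fixture [-0.0003 -0.0009] z 0.04025523935136232 w 0.028676381091946958 F [ 0.2034 -0.4067 -2.9925] gf 49.44554150104523 t 4.1333 j [ 0.0412  0.5078 -0.2586  1.9509  0.1927  0.7065 -2.0093]
```

Emit:
apply_moves:
  moves:
    - [0,0,0,0,-0.009,0,-0.8]
    - [0,0,0,0,-0.009,0,-0.8]
    - [0,0,0,0,-0.009,0,-0.8]
    - [0,0,0,0,-0.009,0,-0.8]
    - [0,0,0,0,-0.009,0,-0.8]
    - [0,0,0,0,-0.009,0,-0.8]
    - [0,0,0,0,-0.009,0,-0.8]
    - [0,0,0,0,-0.007,0,-0.8]

```text
clock: 4.8
tcp_pos: [0.5645, 0.0994, 0.0405]
orientation: [-3.137, 0.163, -0.0]
contact_force: [-0.3, -0.6, -3.0]
grip_width: 0.0281
gripper_force: 49.5
```

```bash
python3 -c "
from plan import *
plan(*w((.076,.07)),.040);fx()"
```

```text
turn z units 0.009 shift after turn [0.0769 0.0007 0.0005] tilt [0.0001 0.0004]
tcp in fixture [-0.0009  0.0707] z 0.04045499278863158 w 0.028124632907114398 F [-0.3163 -0.6202 -3.0362] gf 49.49119985103607 t 4.8 j [-0.0792  0.5269 -0.2627  1.9154  0.1979  0.7239 -2.1315]
```

Emit:
apply_moves:
  moves:
    - [0,0,0,0.0095,0,0,-0.8]
    - [0,0,0,0.0095,0,0,-0.8]
    - [0,0,0,0.0095,0,0,-0.8]
    - [0,0,0,0.0095,0,0,-0.8]
    - [0,0,0,0.0095,0,0,-0.8]
    - [0,0,0,0.0095,0,0,-0.8]
    - [0,0,0,0.0095,0,0,-0.8]
    - [0,0,0,0.0095,0,0,-0.8]

```text
clock: 5.47
tcp_pos: [0.6414, 0.0893, 0.0404]
orientation: [3.137, -0.166, 0.001]
contact_force: [0.9, -0.2, -0.5]
grip_width: 0.0087
gripper_force: 0.0
```

```bash
python3 -c "
from plan import *
plan(*w((.076,.07)),.040);fx()
from fit import *
import cv2
a=grab_frame('scene')[210:360,260:440]; b=grab_frame('top')[165:290,235:360]
cv2.imwrite('pics/k1.png',np.hstack([cv2.resize(a,(440,367)),cv2.resize(b,(360,367))]))"
```

```text
turn z units -0.008 shift after turn [-0.0006 -0.0013  0.0004] tilt [ 0.0004 -0.0002]
tcp in fixture [0.0766 0.0687] z 0.04036520757394301 w 0.008654906483378978 F [ 0.8789 -0.2195 -0.4839] gf 0.0 t 5.4667 j [-0.056   0.6227 -0.2482  1.7324  0.1995  0.8109 -2.074 ]
```

View pics/k1.png

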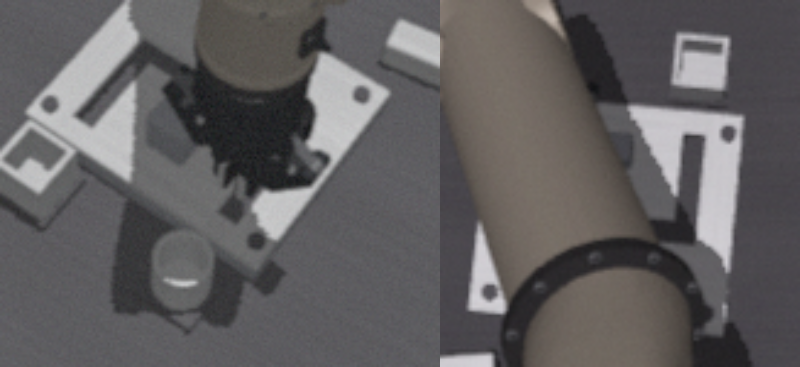

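The gripper closed on nothing (8.7 mm), so the knob slipped out on the way. I'll rise, clear the view and look.

Emit:
apply_moves:
  moves:
    - [0,0,0,0,0,-0.035,-0.8]
    - [0,0,0,0,0,-0.035,-0.8]
    - [0,0,0,0,0,-0.035,0]
    - [0,0,0,0,0.038,0,0]
    - [0,0,0,0,0.038,0,0]
    - [0,0,0,0,0.038,0,0]
    - [0,0,0,0,0.038,0,0.3]
    - [0,0,0,0,0.038,0,0.3]

```text
clock: 6.23
tcp_pos: [0.6193, -0.1007, 0.1454]
orientation: [3.137, -0.165, -0.0]
contact_force: [0.8, -0.3, -0.2]
grip_width: 0.0553
gripper_force: 0.0
```

```bash
python3 -c "
from plan import *
fx()
from fit import *
import cv2
a=grab_frame('scene')[170:330,260:440]; b=grab_frame('top')[165:290,235:360]
cv2.imwrite('pics/k2s.png',a);cv2.imwrite('pics/k2t.png',b)
cv2.imwrite('pics/k2.png',np.hstack([cv2.resize(a,(440,391)),cv2.resize(b,(360,391))]))"
```

```text
tcp in fixture [ 0.0746 -0.1226] z 0.14543698989165982 w 0.05527530850614891 F [ 0.8093 -0.2978 -0.1609] gf 0.0 t 6.2333 j [ 0.2391  0.4667 -0.2379  1.7153  0.1286  0.9751 -1.7223]
```

View pics/k2.png

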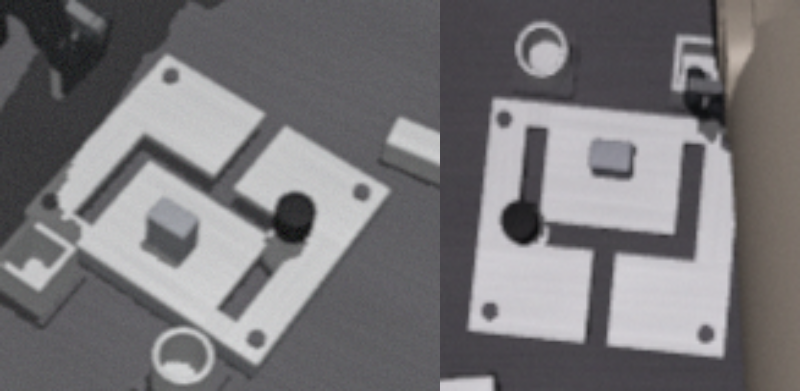

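The knob clamp stands upright at the left cross-slot end, top (263,236) and scene (380,259). It needs a proper localisation before I regrip.

```bash
cat > knob.py <<'E'
from look import *
import plan
def knob(ut,us,im=None):
    g={n:grab_frame(n).max(2) for n in("scene","top")}
    y,x=np.ogrid[:480,:640]; m={}
    for n,u,th,rad in(("top",ut,60,10),("scene",us,66,15)):
        m[n]=comp((g[n]<th)&(np.hypot(x-u[0],y-u[1])<rad),u)
    p0=[*pix2w("top",ut,.065)[:2],0]
    c,s=np.cos(plan.A),np.sin(plan.A)
    for k in (m,{"top":m["top"]},{"scene":m["scene"]}):
        p,e=fit(M["knob_clamp"],k,p0,(.006,.006,.1)); print(p[:2],"fixture",np.array([[c,s],[-s,c]])@(p[:2]-plan.F),"cost",e, [v.sum() for v in k.values()])
E
python3 -c "
from knob import *
knob((263,236),(380,259))"
```

```text
[0.5675 0.0987] fixture [0.0021 0.0703] cost 0.20754806632354394 [np.int64(144), np.int64(280)]
[0.5677 0.099 ] fixture [0.0023 0.0707] cost 0.14410979794128864 [np.int64(144)]
[0.5683 0.097 ] fixture [0.0031 0.0688] cost 0.2569714084009883 [np.int64(280)]
```

Gripping across the leg relied on friction and slipped. I'll regrip with the fingers fore and aft of the knob (tool turned 90°), so the rear pad pushes it along the leg.

Emit:
apply_moves:
  moves:
    - [0,0,-1,0,0,0,0.3]
    - [0,0,-1,0,0,0,0.3]
    - [0,0,-1,0,0,0,0.3]
    - [0,0,-1,0,0,0,0.3]
    - [0,0,-1,0,0,0,0.3]
    - [0,0,-1,0,0,0,0.3]
    - [0,0,-1,0,0,0,0.3]
    - [0,0,-1,0,0,0,0.3]

```text
clock: 7.1
tcp_pos: [0.6203, -0.0965, 0.1454]
orientation: [-2.927, -1.137, -0.0]
contact_force: [-0.0, -0.8, -0.4]
grip_width: 0.0557
gripper_force: 0.0
```

Emit:
apply_moves:
  moves:
    - [0,0,-1,0,0,0,0.3]
    - [0,0,-1,0,0,0,0.3]
    - [0,0,-1,0,0,0,0.3]
    - [0,0,-1,0,0,0,0.3]
    - [0,0,-1,0,0,0,0.3]
    - [0,0,-1,0,0,0,0.3]
    - [0,0,-1,0,0,0,0.3]
    - [0,0,0,0,0,0,0.3]

```text
clock: 7.77
tcp_pos: [0.6202, -0.0968, 0.1454]
orientation: [-2.328, -2.108, -0.001]
contact_force: [0.3, -0.2, 0.2]
grip_width: 0.0553
gripper_force: 0.0
```

```bash
python3 -c "
from plan import *
plan(*w((.0023,.0705)),.11,A+np.pi/2);fx()"
```

```text
turn z units 0.06 shift after turn [ 0.1891 -0.0728  0.0354] tilt [-0.0001  0.0013]
tcp in fixture [ 0.0751 -0.1186] z 0.14536062258516536 w 0.05528459765519428 F [ 0.2665 -0.1856  0.159 ] gf 0.0 t 7.7667 j [ 0.4842  0.5217 -0.5868  1.6964  0.3275  1.0234 -0.3124]
```

Emit:
apply_moves:
  moves:
    - [0,0,0.06,0,0,0,0.3]
    - [0,0,0,0.0378,-0.0146,0,0.3]
    - [0,0,0,0.0378,-0.0146,0,0.3]
    - [0,0,0,0.0378,-0.0146,0,0.3]
    - [0,0,0,0.0378,-0.0146,0,0.3]
    - [0,0,0,0.0378,-0.0146,0,0.3]
    - [0,0,0,0,0,0.02,0.3]
    - [0,0,0,0,0,0.015,0.3]

```text
clock: 8.43
tcp_pos: [0.568, 0.1019, 0.111]
orientation: [2.338, 2.099, 0.004]
contact_force: [0.1, -1.2, -0.1]
grip_width: 0.0553
gripper_force: 0.0
```

```bash
python3 -c "
from plan import *
plan(*w((.0023,.0705)),.038,A+np.pi/2);fx()"
```

```text
turn z units -0.026 shift after turn [-0.0031  0.      0.073 ] tilt [0.0021 0.0018]
tcp in fixture [0.0023 0.0736] z 0.11099162410784635 w 0.05530479706945238 F [ 0.0872 -1.1671 -0.1013] gf 0.0 t 8.4333 j [ 0.1956  0.4926 -0.6244  1.8468  0.3557  0.9129 -0.7005]
```

Emit:
apply_moves:
  moves:
    - [0,0,0,0,0,0.025,0.3]
    - [0,0,0,0,0,0.025,0.3]
    - [0,0,0,0,0,0.015,0.3]
    - [0,0,0,0,0,0.008,0.3]
    - [0,0,0,0,0,0,-0.6]
    - [0,0,0,0,0,0,-0.6]
    - [0,0,0,0,0,0,-0.6]
    - [0,0,0,0,0,0,-0.6]
  grip_force: 80

```text
clock: 9.1
tcp_pos: [0.5693, 0.0972, 0.0385]
orientation: [2.341, 2.093, 0.002]
contact_force: [-0.5, 0.7, -0.5]
grip_width: 0.0274
gripper_force: 79.1
```

```bash
python3 -c "
from plan import *
plan(*w((.0763,.0705)),.039,A+np.pi/2);fx()"
```

```text
turn z units -0.065 shift after turn [ 0.0015  0.0722 -0.0005] tilt [0.0018 0.0003]
tcp in fixture [0.0041 0.069 ] z 0.038501468610948116 w 0.027364975737022457 F [-0.4715  0.6787 -0.4638] gf 79.12806630134583 t 9.1 j [ 0.1573  0.5878 -0.5703  1.8911  0.4369  0.7867 -0.7628]
```

Emit:
apply_moves:
  moves:
    - [0,0,0,0,0,-0.001,-0.6]
    - [0,0,0,0.0005,0.007,0,-0.6]
    - [0,0,0,0.0005,0.007,0,-0.6]
    - [0,0,0,0.0005,0.007,0,-0.6]
    - [0,0,0,0,0.007,0,-0.6]
    - [0,0,0,0,0.007,0,-0.6]
    - [0,0,0,0,0,0,-0.6]
    - [0,0,0,0,0,0,-0.6]

```text
clock: 9.77
tcp_pos: [0.6047, 0.0944, 0.0385]
orientation: [2.342, 2.093, 0.002]
contact_force: [1.6, -0.0, -1.2]
grip_width: 0.0274
gripper_force: 79.2
```

```bash
python3 -c "
from plan import *
plan(*w((.0763,.0705)),.039,A+np.pi/2);fx()"
```

```text
turn z units -0.066 shift after turn [ 0.0006  0.0367 -0.0005] tilt [0.0014 0.0004]
tcp in fixture [0.0396 0.0699] z 0.03847753343664871 w 0.027414067899685743 F [ 1.5884 -0.0171 -1.1947] gf 79.22858834266663 t 9.7667 j [ 0.1559  0.6317 -0.5606  1.8073  0.4404  0.8281 -0.733 ]
```

Emit:
apply_moves:
  moves:
    - [0,0,0,0,0.007,0,-0.6]
    - [0,0,0,0,0.007,0,-0.6]
    - [0,0,0,0,0.007,0,-0.6]
    - [0,0,0,0,0.006,0,-0.6]
    - [0,0,0,0,0.004,0,-0.6]
    - [0,0,0,0,0.003,0,-0.6]
    - [0,0,0,0,0.002,0,-0.6]
    - [0,0,0,0,0,0,-0.6]

```text
clock: 10.43
tcp_pos: [0.6397, 0.0905, 0.0385]
orientation: [2.342, 2.094, 0.0]
contact_force: [-3.8, -0.4, 4.3]
grip_width: 0.0275
gripper_force: 79.8
```

```bash
python3 -c "
from plan import *
plan(*w((.0763,.0705)),.039,A+np.pi/2);fx()"
```

```text
turn z units -0.062 shift after turn [ 0.0008  0.0015 -0.0005] tilt [0.0002 0.0002]
tcp in fixture [0.0748 0.0697] z 0.03850885202969019 w 0.027483589995249153 F [-3.8219 -0.3583  4.3222] gf 79.84954118728638 t 10.4333 j [ 0.1539  0.6759 -0.5519  1.721   0.4428  0.8715 -0.7014]
```

Emit:
apply_moves:
  moves:
    - [0,0,0,0,0.001,0,-0.6]
    - [0,0,0,0,0.0005,0,-0.6]
    - [0,0,0,0,0,0,0.1]
    - [0,0,0,0,0,0,0.1]
    - [0,0,0,0,0,0,0.1]
    - [0,0,0,0,0,-0.02,0.1]
    - [0,0,0,0,0,-0.035,0.1]
    - [0,0,0,0,0,-0.035,0.1]

```text
clock: 11.1
tcp_pos: [0.6401, 0.0898, 0.1281]
orientation: [-2.341, -2.093, 0.003]
contact_force: [0.5, -0.2, 0.7]
grip_width: 0.0471
gripper_force: 0.0
```

```bash
python3 -c "
from plan import *
fx(); plan(.4813,-.336,.15,-.87+np.pi)"
```

```text
tcp in fixture [0.0753 0.0691] z 0.12814580115291863 w 0.047109370265288886 F [ 0.5284 -0.2456  0.6722] gf 0.0 t 11.1 j [ 0.1897  0.5751 -0.6002  1.6611  0.3676  1.0229 -0.6417]
turn z units -7.755 shift after turn [-0.2231 -0.3959 -0.0219] tilt [-0.0024 -0.0003]
```

Emit:
apply_moves:
  moves:
    - [0,0,-0.97,0,0,-0.0025,0.1]
    - [0,0,-0.97,0,0,-0.0025,0.1]
    - [0,0,-0.97,0,0,-0.0025,0.1]
    - [0,0,-0.97,0,0,-0.0025,0.1]
    - [0,0,-0.97,0,0,-0.0025,0.1]
    - [0,0,-0.97,0,0,-0.0025,0.1]
    - [0,0,-0.97,0,0,-0.0025,0.1]
    - [0,0,-0.96,0,0,-0.0025,0.1]

```text
clock: 11.77
tcp_pos: [0.6413, 0.09, 0.1485]
orientation: [1.318, 2.851, 0.0]
contact_force: [0.2, -0.6, 0.1]
grip_width: 0.0467
gripper_force: 0.0
```

Emit:
apply_moves:
  moves:
    - [0,0,0,-0.0186,-0.033,0,0.1]
    - [0,0,0,-0.0186,-0.033,0,0.1]
    - [0,0,0,-0.0186,-0.033,0,0.1]
    - [0,0,0,-0.0186,-0.033,0,0.1]
    - [0,0,0,-0.0186,-0.033,0,0.1]
    - [0,0,0,-0.0186,-0.033,0,0.1]
    - [0,0,0,-0.0186,-0.033,0,0.1]
    - [0,0,0,-0.0186,-0.033,0,0.1]

```text
clock: 12.43
tcp_pos: [0.5342, -0.1958, 0.1486]
orientation: [1.325, 2.847, -0.0]
contact_force: [0.8, 0.2, 0.1]
grip_width: 0.0471
gripper_force: 0.0
```

```bash
python3 -c "
from knob import *
from plan import *
fx(); plan.plan(.4813,-.336,.15,-.87+np.pi) if 0 else None
import plan as P
P.plan(.4813,-.336,.13,-.87+np.pi)
c=[proj(n,np.array([[*P.w((.0763,.0705)),.06]]))[0] for n in('top','scene')]; print(c)
knob(*[tuple(np.round(x).astype(int)) for x in c])"
```

```text
tcp in fixture [-0.0001 -0.226 ] z 0.14859034157152506 w 0.047118253747501615 F [0.7538 0.1608 0.1039] gf 0.0 t 12.4333 j [ 0.8595  0.4789 -0.8039  1.8259  0.404   1.0073  0.5909]
turn z units -0.009 shift after turn [-0.073  -0.1309  0.0186] tilt [ 0.0011 -0.0007]
[array([266.5754, 205.9717]), array([357.1864, 286.7413])]
[0.638  0.0931] fixture [0.0729 0.0722] cost 0.20245215811494516 [np.int64(134), np.int64(275)]
[0.6378 0.0939] fixture [0.0725 0.0729] cost 0.17944785276073616 [np.int64(134)]
[0.6384 0.0922] fixture [0.0733 0.0713] cost 0.21966452533904357 [np.int64(275)]
```

Emit:
apply_moves:
  moves:
    - [0,0,0,-0.0183,-0.0327,0,0.1]
    - [0,0,0,-0.0183,-0.0327,0,0.1]
    - [0,0,0,-0.0183,-0.0327,0,0.1]
    - [0,0,0,-0.0183,-0.0327,0,0.1]
    - [0,0,0,0,0,0.02,0.1]
    - [0,0,0,0,0,0.02,0.1]
    - [0,0,0,0,0,0,0.1]
    - [0,0,0,0,0,0,0.1]

```text
clock: 13.2
tcp_pos: [0.4818, -0.3332, 0.1079]
orientation: [-1.323, -2.848, -0.001]
contact_force: [0.6, 0.4, 0.4]
grip_width: 0.047
gripper_force: 0.0
```

```bash
python3 -c "
from plan import *
fx(); plan(.4813,-.336,.040,-.87+np.pi)
from fit import *
a=grab_frame('scene')[70:200,150:300]; b=grab_frame('top')[225:325,380:500]
cv2.imwrite('pics/w1.png',np.hstack([cv2.resize(a,(440,381)),cv2.resize(b,(360,381))]))"
```

```text
tcp in fixture [-0.0379 -0.3682] z 0.10787199619891889 w 0.04699896505610074 F [0.5937 0.4237 0.4143] gf 0.0 t 13.2 j [ 1.0594  0.5465 -0.7463  1.8194  0.4466  0.9533  0.8207]
turn z units 0.001 shift after turn [-0.0019 -0.0022  0.0679] tilt [-0.0011  0.0013]
```

View pics/w1.png

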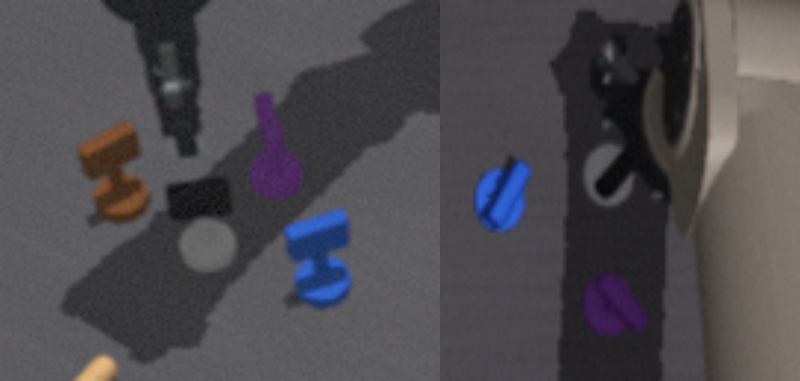

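The gripper is above the black wing (scene crop 200,200) with the wing aligned to the pads, and brown, blue and purple are clear of the fingers. Down and close.

Emit:
apply_moves:
  moves:
    - [0,0,0,-0.002,-0.002,0.025,0.1]
    - [0,0,0,0,0,0.025,0.1]
    - [0,0,0,0,0,0.012,0.1]
    - [0,0,0,0,0,0.006,0.1]
    - [0,0,0,0,0,0,-1]
    - [0,0,0,0,0,0,-1]
    - [0,0,0,0,0,0,-1]
    - [0,0,0,0,0,0,-1]

```text
clock: 13.97
tcp_pos: [0.4827, -0.3374, 0.042]
orientation: [1.324, 2.846, -0.001]
contact_force: [-1.2, -0.1, 4.4]
grip_width: 0.0098
gripper_force: 78.4
```

```bash
python3 -c "
from plan import *
fx(); plan(*w((-.16,0)),.042,A+np.pi/2)"
```

```text
tcp in fixture [-0.0364 -0.3723] z 0.04202878286836912 w 0.009785623722133487 F [-1.1809 -0.1291  4.3817] gf 78.35710398322476 t 13.9667 j [ 1.0188  0.631  -0.6905  1.8568  0.5288  0.8424  0.7606]
turn z units 7.687 shift after turn [ 0.3723 -0.1236  0.    ] tilt [ 0.0019 -0.0018]
```

Holding the wing (9.8 mm at 78 N). I'll lift while turning, then go round to the front of the mouth.

Emit:
apply_moves:
  moves:
    - [0,0,0.961,0,0,-0.0135,-1]
    - [0,0,0.961,0,0,-0.0135,-1]
    - [0,0,0.961,0,0,-0.0135,-1]
    - [0,0,0.961,0,0,-0.0135,-1]
    - [0,0,0.961,0,0,-0.0135,-1]
    - [0,0,0.961,0,0,-0.0135,-1]
    - [0,0,0.961,0,0,-0.0135,-1]
    - [0,0,0.96,0,0,-0.0135,-1]

```text
clock: 14.63
tcp_pos: [0.4817, -0.3364, 0.1494]
orientation: [2.339, 2.097, 0.0]
contact_force: [0.0, 0.6, -2.0]
grip_width: 0.0095
gripper_force: 78.3
```

```bash
python3 -c "
from plan import *
fx(); plan(*w((-.116,0)),.15,A+np.pi/2)"
```

```text
tcp in fixture [-0.0376 -0.3714] z 0.1494251587306525 w 0.009545187296365346 F [ 0.009   0.5713 -1.9832] gf 78.25686414493248 t 14.6333 j [ 0.9473  0.45   -0.5772  1.7914  0.2887  0.9849  0.1449]
turn z units -0.042 shift after turn [ 0.3714 -0.0784 -0.0006] tilt [0.0003 0.    ]
```

Emit:
apply_moves:
  moves:
    - [0,0,0,0.037,-0.0078,0,-1]
    - [0,0,0,0.037,-0.0078,0,-1]
    - [0,0,0,0.037,-0.0078,0,-1]
    - [0,0,0,0.037,-0.0078,0,-1]
    - [0,0,0,0.037,-0.0078,0,-1]
    - [0,0,0,0.037,-0.0078,0,-1]
    - [0,0,0,0.037,-0.0078,0,-1]
    - [0,0,0,0.037,-0.0078,0,-1]

```text
clock: 15.3
tcp_pos: [0.45, -0.0341, 0.1489]
orientation: [2.334, 2.101, 0.0]
contact_force: [1.3, 0.9, -2.0]
grip_width: 0.0095
gripper_force: 78.3
```

Emit:
apply_moves:
  moves:
    - [0,0,0,0.037,-0.0078,0,-1]
    - [0,0,0,0.037,-0.0078,0,-1]
    - [0,0,0,0,0,0,-1]
    - [0,0,0,0,0,0.02,-1]
    - [0,0,0,0,0,0.02,-1]
    - [0,0,0,0,0,0.02,-1]
    - [0,0,0,0,0,0,-1]
    - [0,0,0,0,0,0,-1]

```text
clock: 15.97
tcp_pos: [0.4421, 0.0394, 0.0883]
orientation: [-2.333, -2.102, 0.002]
contact_force: [-0.1, 0.3, -1.3]
grip_width: 0.0096
gripper_force: 78.7
```

```bash
python3 -c "
from plan import *
fx(); plan(*w((-.116,0)),.044,A+np.pi/2)
from fit import *
a=grab_frame('scene')[150:300,270:450]; b=grab_frame('top')[175:300,235:360]
cv2.imwrite('pics/w2.png',np.hstack([cv2.resize(a,(440,367)),cv2.resize(b,(360,367))]))"
```

```text
tcp in fixture [-0.1164 -0.0018] z 0.08825601522177037 w 0.009595753811427597 F [-0.0997  0.3474 -1.341 ] gf 78.68630083277822 t 15.9667 j [ 0.407   0.3484 -0.7374  2.1529  0.3398  0.7572 -0.6557]
turn z units 0.009 shift after turn [0.0018 0.0004 0.0443] tilt [-0.0019  0.0001]
```

View pics/w2.png

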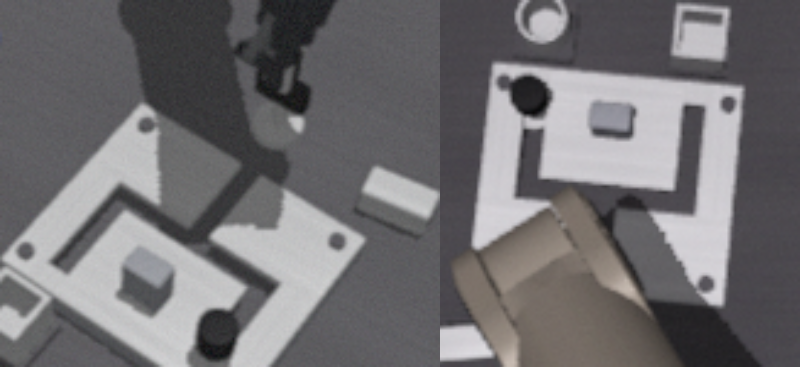

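The wing clamp hangs upright in front of the mouth (scene crop 280,110), and the knob clamp is home in the left leg (top crop 530,95). I'll lower and slide in.

Emit:
apply_moves:
  moves:
    - [0,0,0,0,0,0.02,-1]
    - [0,0,0,0,0,0.018,-1]
    - [0,0,0,0,0,0.007,-1]
    - [0,0,0,0,0,0,-1]
    - [0,0,0,0,0.008,0,-1]
    - [0,0,0,0,0.008,0,-1]
    - [0,0,0,0,0.008,0,-1]
    - [0,0,0,0,0.008,0,-1]

```text
clock: 16.73
tcp_pos: [0.4768, 0.036, 0.0443]
orientation: [2.334, 2.101, 0.003]
contact_force: [-0.7, 0.2, -2.5]
grip_width: 0.0101
gripper_force: 78.6
```

```bash
python3 -c "
from plan import *
fx(); plan(*w((0,-.002)),.0435,A+np.pi/2)"
```

```text
tcp in fixture [-0.0815 -0.0015] z 0.04434590193844178 w 0.01012653544343759 F [-0.7424  0.1683 -2.5409] gf 78.64764911821112 t 16.7333 j [ 0.3446  0.4666 -0.6659  2.1131  0.4469  0.6995 -0.7233]
turn z units -0.003 shift after turn [-0.0005  0.0815  0.0008] tilt [0.0022 0.0002]
```

Passed the mouth with no contact. On to the crossing.

Emit:
apply_moves:
  moves:
    - [0,0,0,0,0.01,0.0005,-1]
    - [0,0,0,0,0.012,0,-1]
    - [0,0,0,0,0.012,0,-1]
    - [0,0,0,0,0.012,0,-1]
    - [0,0,0,0,0.012,0,-1]
    - [0,0,0,0,0.012,0,-1]
    - [0,0,0,0,0.0115,0,-1]
    - [0,0,0,0,0,0,-1]

```text
clock: 17.4
tcp_pos: [0.559, 0.0271, 0.0432]
orientation: [2.336, 2.099, 0.004]
contact_force: [-0.1, -0.0, -2.6]
grip_width: 0.0102
gripper_force: 78.7
```

```bash
python3 -c "
from plan import *
fx(); plan(*w((0.000,-.072)),.0435,A+np.pi/2)"
```

```text
tcp in fixture [ 0.0012 -0.0018] z 0.043159886428571125 w 0.010218012124393983 F [-0.059  -0.0462 -2.59  ] gf 78.69082918216009 t 17.4 j [ 0.3289  0.572  -0.6328  1.9292  0.4684  0.7876 -0.672 ]
turn z units -0.014 shift after turn [-0.0702 -0.0012 -0.0003] tilt [0.0026 0.0008]
```

Emit:
apply_moves:
  moves:
    - [0,0,0,-0.008,-0.001,0,-1]
    - [0,0,0,-0.01,0,0,-1]
    - [0,0,0,-0.01,0,0,-1]
    - [0,0,0,-0.01,0,0,-1]
    - [0,0,0,-0.01,0,0,-1]
    - [0,0,0,-0.01,0,0,-1]
    - [0,0,0,-0.01,0,0,-1]
    - [0,0,0,-0.002,0,0,-1]

```text
clock: 18.07
tcp_pos: [0.5469, -0.0451, 0.0427]
orientation: [2.337, 2.098, -0.002]
contact_force: [-0.3, -0.1, -2.1]
grip_width: 0.0101
gripper_force: 78.7
```

```bash
python3 -c "
from plan import *
fx(); plan(*w((0.076,-.072)),.0435,A+np.pi/2)"
```

```text
tcp in fixture [-0.0033 -0.0749] z 0.04269517188224542 w 0.010128251727463063 F [-0.3228 -0.0735 -2.0854] gf 78.66505631944165 t 18.0667 j [ 0.458   0.5585 -0.6292  1.9524  0.4628  0.7777 -0.5446]
turn z units -0.027 shift after turn [ 0.0029  0.0793 -0.0008] tilt [-0.0008 -0.0015]
```

Emit:
apply_moves:
  moves:
    - [0,0,0,0.001,0.002,0,-1]
    - [0,0,0,0.0005,0.008,0,-1]
    - [0,0,0,0,0.009,0,-1]
    - [0,0,0,0,0.009,0,-1]
    - [0,0,0,0,0.009,0,-1]
    - [0,0,0,0,0.009,0,-1]
    - [0,0,0,0,0.009,0,-1]
    - [0,0,0,0,0.008,0,-1]

```text
clock: 18.73
tcp_pos: [0.6115, -0.0468, 0.0428]
orientation: [-2.335, -2.102, -0.001]
contact_force: [0.1, 0.7, -2.1]
grip_width: 0.01
gripper_force: 78.7
```

```bash
python3 -c "
from plan import *
fx(); plan(*w((0.076,-.072)),.042,A+np.pi/2)"
```

```text
tcp in fixture [ 0.0612 -0.0698] z 0.04283695885233599 w 0.009953448958490718 F [ 0.0737  0.6689 -2.1418] gf 78.69119650684297 t 18.7333 j [ 0.4224  0.6407 -0.6114  1.7987  0.4729  0.8523 -0.5189]
turn z units 0.004 shift after turn [-0.0022  0.0148  0.0008] tilt [0.0004 0.0003]
```

Emit:
apply_moves:
  moves:
    - [0,0,0,-0.001,0.005,0,-1]
    - [0,0,0,0,0.005,0,-1]
    - [0,0,0,0,0.003,0,-1]
    - [0,0,0,0,0.002,0.0005,-1]
    - [0,0,0,0,0.001,0.0005,-1]
    - [0,0,0,0,0,0,-1]
    - [0,0,0,0,0,0,-1]
    - [0,0,0,0,0,0,-1]

```text
clock: 19.4
tcp_pos: [0.626, -0.0496, 0.0423]
orientation: [2.334, 2.102, 0.0]
contact_force: [-1.3, 0.2, 2.0]
grip_width: 0.0098
gripper_force: 79.5
```

```bash
python3 -c "
from plan import *
fx(); plan(*w((0.076,-.072)),.042,A+np.pi/2)"
```

```text
tcp in fixture [ 0.0758 -0.0711] z 0.04226801950884159 w 0.009790957300890833 F [-1.3119  0.2387  2.0147] gf 79.47230642661452 t 19.4 j [ 0.4165  0.6602 -0.6065  1.7627  0.4756  0.8693 -0.5101]
turn z units 0.004 shift after turn [-0.0009  0.0002  0.0003] tilt [ 0.0003 -0.0002]
```

On the floor at the end. Release and rise, then back off for a check.

Emit:
apply_moves:
  moves:
    - [0,0,0,0,0,0,-0.2]
    - [0,0,0,0,0,0,-0.2]
    - [0,0,0,0,0,0,-0.2]
    - [0,0,0,0,0,0,-0.2]
    - [0,0,0,0,0,-0.02,-0.2]
    - [0,0,0,0,0,-0.035,-0.2]
    - [0,0,0,0,0,-0.035,-0.2]
    - [0,0,0,0,0,-0.02,-0.2]

```text
clock: 20.07
tcp_pos: [0.6276, -0.0492, 0.1556]
orientation: [2.333, 2.101, 0.005]
contact_force: [0.9, 0.4, 0.2]
grip_width: 0.0343
gripper_force: 0.0
```

Emit:
apply_moves:
  moves:
    - [0,0,0,-0.035,-0.01,0,-0.2]
    - [0,0,0,-0.035,-0.01,0,-0.2]
    - [0,0,0,-0.035,-0.01,0,-0.2]
    - [0,0,0,-0.035,-0.01,0,-0.2]
    - [0,0,0,-0.035,-0.01,0,-0.2]
    - [0,0,0,-0.035,-0.01,0,-0.2]
    - [0,0,0,-0.035,-0.01,0,-0.2]
    - [0,0,0,0,0,0,-0.2]

```text
clock: 20.73
tcp_pos: [0.5263, -0.2959, 0.1512]
orientation: [2.346, 2.087, -0.008]
contact_force: [-0.4, -1.2, -0.8]
grip_width: 0.0343
gripper_force: 0.0
```

```bash
python3 -c "
from knob import *
import plan as P
P.fx()
a=grab_frame('scene'); b=grab_frame('top')
cv2.imwrite('pics/end.png',np.hstack([cv2.resize(a[190:340,250:430],(440,367)),cv2.resize(b[165:290,235:360],(360,367))]))
cv2.imwrite('pics/endtop.png',b)
c=[tuple(np.round(proj(n,np.array([[*P.w((.0763,.0705)),.06]]))[0]).astype(int)) for n in('top','scene')]; knob(*c)
g={n:x.max(2) for n,x in(('scene',a),('top',b))}; m={}
y,x=np.ogrid[:480,:640]
for n,th,rad in(('top',60,13),('scene',66,16)):
    u=proj(n,np.array([[*P.w((.076,-.07)),.06]]))[0]; m[n]=comp((g[n]<th)&(np.hypot(x-u[0],y-u[1])<rad),u)
for k in (m,{'top':m['top']},{'scene':m['scene']}):
    p,e=fit(M['wing_head'],k,[*P.w((.076,-.07)),P.A+np.pi/2],(.006,.006,.1)); cc,s=np.cos(P.A),np.sin(P.A); print('wing',np.array([[cc,s],[-s,cc]])@(p[:2]-P.F),p[2],e)
d=cv2.absdiff(b,cv2.imread('pics/top0.png')).max(2)
for nm,(u,v,h) in dict(can=(180,266,22),hammer=(166,185,52),brush=(431,180,45),offcut=(242,292,16)).items(): print(nm,(d[v-h:v+h,u-22:u+22]>40).sum())
"
```

```text
tcp in fixture [ 0.0026 -0.3264] z 0.1511577326243252 w 0.03431709600603844 F [-0.4406 -1.248  -0.8118] gf 0.0 t 20.7333 j [ 0.8816  0.4879 -0.635   1.7474  0.3389  1.0186  0.0048]
[0.6381 0.0931] fixture [0.073  0.0722] cost 0.196307356631448 [np.int64(133), np.int64(279)]
[0.6382 0.0937] fixture [0.073  0.0727] cost 0.18900343642611683 [np.int64(133)]
[0.6383 0.0931] fixture [0.0732 0.0721] cost 0.20150456743686185 [np.int64(279)]
wing [ 0.0731 -0.0675] 1.4730666342763468 0.25917094494459714
wing [ 0.0731 -0.0666] 1.5617462674691678 0.2013338891204669
wing [ 0.0736 -0.0685] 1.3957365185670394 0.3032258064516129
can 0
hammer 0
brush 557
offcut 0
```

View pics/end.png

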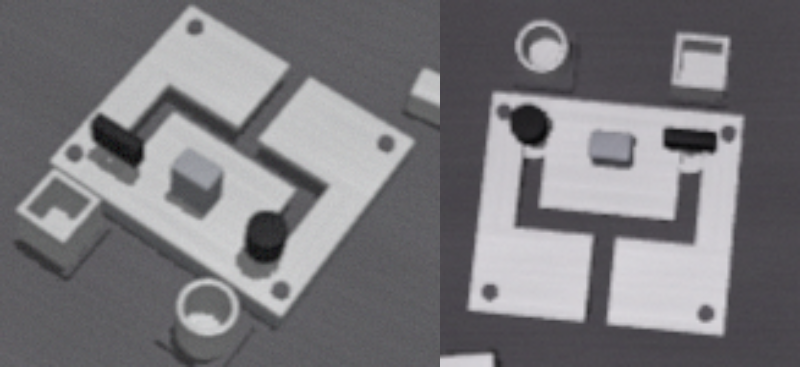

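Both clamps stand upright at their leg ends: the wing at top crop (690,138) below the square tube, the knob at (528,125) below the round tube. Both fits are inside the tolerances. The can, hammer and offcut are unchanged, and the arm hides the brush, which it never came near. Handing in.

```bash
python3 -c "
from bench import order
print(order.hand_in())"
```

```text
the job is handed in; nothing more can be done
None
```

I handed the job in at about 21 s with both clamps released and upright at their closed leg ends: the knob clamp at the round tube and the wing clamp at the square tube, both measured within the 8 mm limits. The can, hammer and offcut are unmoved; the arm hid the brush in the last picture, so I didn't confirm it, though the arm never came near it.

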